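# Weigh the hardener tin from behind the bottles

### The job

Weigh the small flat hardener tin that is hemmed in at the back of the bottle tray: first clear all three tall containers out of its way and stand them upright on the black rubber mat, then set the tin upright in the middle of the scale's round plate. With the tin on the scale, put each container back upright in its own drip dish in the tray, the one it stood in at the start, standing flat on the dish's floor. Tip nothing over, leave the stack of paper cups where it is, and let go of everything.

Things in the scene. Friction and masses are not known exactly. Their poses are not given: they have to be found in the camera images.
- tin: The hardener tin to weigh: low round bare-metal tin with a grey band and lever lid, 62 mm diameter, 50 mm tall, 0.15 to 0.31 kg. Origin: centre of its underside, z up. Stands on the tray's floor, 3 mm above the bench, one container to its left, one to its right, one in front (robot side); their sides are 10 to 25 mm away, so fingers do not fit round it until they are cleared. Grip its sides.
- round_bottle: Round white plastic bottle, 64 mm diameter, 165 mm tall in all, 0.24 to 0.48 kg. Full width up to 105 mm, then a domed shoulder up to 133 mm, a narrow neck, and a black ribbed screw cap 30 mm in diameter that takes the top 26 mm (139 to 165 mm). Origin: centre of its underside, z up along its axis. Grip it by the cap from above.
- slim_bottle: The tallest and thinnest: slim white plastic bottle, 52 mm diameter, 190 mm tall in all, 0.20 to 0.39 kg. Full width up to 115 mm, then a long cone up to 156 mm, a narrow neck, and a black ribbed screw cap 30 mm in diameter that takes the top 26 mm (164 to 190 mm). Origin: centre of its underside, z up along its axis. Grip it by the cap from above.
- square_can: Square bare-metal can with a paper band, 58 x 58 mm, 175 mm tall in all, 0.29 to 0.59 kg. The box is 136 mm tall; on it a narrow neck and a black ribbed screw cap 30 mm in diameter that takes the top 26 mm (149 to 175 mm). Origin: centre of its underside, z up, x and y square to its sides. Grip it by the cap; set it back with its sides nearly parallel to its dish's.
- dish_large: Larger round drip dish of bare aluminium, fixed in the tray: place of the round bottle. 84 mm outside, 80 mm inside diameter, rim 8 mm high, floor 2 mm thick. Origin: centre of its underside, 3 mm above the bench, so what stands in it is 5 mm above the bench. The three dishes lie left, right and in front of the tin, about 77 mm from it; which is where varies.
- dish_small: Smaller round drip dish of bare aluminium, fixed in the tray: place of the slim bottle. 72 mm outside, 68 mm inside diameter, rim 8 mm high, floor 2 mm thick. Origin: centre of its underside, 3 mm above the bench.
- dish_square: Square drip dish of bare aluminium, fixed in the tray: place of the square can. 82 mm outside, 78 mm inside, rim 8 mm high, floor 2 mm thick. Origin: centre of its underside, 3 mm above the bench; x and y square to its sides. The dark steel tray round the dishes and the tin is fixed, 184 x 256 mm, rim 12 mm high.
- mat: Black rubber mat, fixed on the bench to one side of the tray (left or right varies): the side area for the containers. 260 mm along its x (roughly away from the robot), 150 mm along its y, 4 mm thick. Origin: centre of its underside, on the bench; its top is 4 mm above. The three fit in a row along its x, 85 mm apart.
- scale: Paint scale on the other side of the tray, fixed: grey housing with a round steel plate 150 mm in diameter on top and a display on the robot side. Origin: on the bench under the plate's centre; the plate's top is 55 mm above it and does not give. Housing 40 mm high, along x from -155 (robot side) to +95 mm of the origin, 190 mm along y.
- cups: Bystander: stack of white paper mixing cups, upside down on the bench beyond the work, 82 mm across the bottom, 142 mm tall, light and loose. Origin: centre of its underside. Leave it alone. (A paint can 110 mm across, 125 mm tall, and a white wash bottle 70 mm across, 200 mm tall, also stand near the bench's far edge, both fixed and no part of the job.)

How it is judged:
On the way, in this order (a step that is already met when the one before it is completed fails the run):
1. all three tall containers stand upright on the rubber mat together (x of round_bottle in the frame of mat between -0.125 and 0.125 m and y of round_bottle in the frame of mat between -0.07 and 0.07 m and z of each of round_bottle, slim_bottle, square_can in the frame of mat below 0.01 m and angle between each of round_bottle, slim_bottle, square_can's own z axis and vertical below 0.12 rad and x of slim_bottle in the frame of mat between -0.125 and 0.125 m and y of slim_bottle in the frame of mat between -0.07 and 0.07 m and x of square_can in the frame of mat between -0.125 and 0.125 m and y of square_can in the frame of mat between -0.07 and 0.07 m), for 0.2 s.
2. the tin stands upright in the middle of the scale's plate, within 15 mm of its centre, while the three containers still stand on the mat (all of step 1 and horizontal distance between tin and scale below 0.015 m and z of tin in the frame of scale between 0.05 and 0.06 m and angle between tin's own z axis and vertical below 0.12 rad), for 0.2 s.
At the end, for the whole second after the job is handed in: Tin upright on the scale plate within 15 mm of its centre; round bottle in the larger round dish, slim bottle in the smaller, square can in the square one, each upright, flat on its floor, within 14 mm of its centre; cups upright within 30 mm of their start; all released and at rest (horizontal distance between tin and scale below 0.015 m and z of tin in the frame of scale between 0.05 and 0.06 m and angle between tin's own z axis and vertical below 0.12 rad and horizontal distance between round_bottle and dish_large below 0.014 m and z of round_bottle in the frame of dish_large below 0.006 m and angle between each of round_bottle, slim_bottle, square_can's own z axis and vertical below 0.07 rad and horizontal distance between slim_bottle and dish_small below 0.014 m and z of slim_bottle in the frame of dish_small below 0.006 m and horizontal distance between square_can and dish_square below 0.014 m and z of square_can in the frame of dish_square below 0.006 m and linear speed of each of round_bottle, slim_bottle, square_can, tin below 0.02 m/s and angle between cups's own z axis and vertical below 0.1 rad and distance of cups from where it was at the start of the episode below 0.03 m); the robot touches nothing.
It fails at once if a container or the tin is tipped over (more than 0.6 rad) (angle between any of round_bottle, slim_bottle, square_can, tin's own z axis and vertical above 0.6 rad).
It fails at once if the stack of paper cups is moved by more than 30 mm or tipped (distance of cups from where it was at the start of the episode above 0.03 m or angle between cups's own z axis and vertical above 0.5 rad).
It also fails if it takes over 141 s, if anything falls off the work surface, if the arm or the gripper's body presses on something with over 40 N, if the wrist force passes 120 N, or if a joint passes its speed limit or range.

### The arm

A 7-joint arm with a two-finger parallel gripper is mounted at the origin on the work surface. World frame = base frame: x ahead of the robot, y to its left, z up, the work surface at z = 0. Lengths are in m, angles in rad, forces in N, time in s.
With the tool pointing down it reaches from about 0.4 to 0.85 m from the base axis. Payload 10.4 kg.
Tool frame: the origin (TCP) lies between the finger pads; the fingertips stand r.nose_length ahead of it and the grasp point (between the pads) lies 6 mm ahead of it (r.nose_length is the distance from the TCP to the fingertips, in m); z points along the fingers, x is the direction in which the jaws open and shut, and the axes are right-handed (so a half turn about z gives the same grasp; the last joint's range is limited). The gripper opens to 87 mm and grips with 3 to 60 N. Pads are 19 mm wide; open, the fingers measure 117 mm over their backs; the gripper's body (75 mm by 190 mm) begins 51 mm behind the grasp point.
Start: joints at [-1.171, 0.332, -0.065, 1.46, 0.022, 1.35, -0.088], TCP at [0.256, 0.57, 0.248] pointing down, gripper open.
Joint ranges: [-2.6, 2.6], [-0.5, 2.12], [-1.47, 1.34], [0.16, 2.42], [-1.27, 4.41], [0.06, 2.06], [-2.6, 2.6]. Speed limits (rad/s): [2.22, 2.22, 2.79, 2.79, 3.14, 3.14, 3.14].

### API

Orientations are given as a unit quaternion [x, y, z, w].
In Python, from bench import r gives the robot as it stands. The module is installed in compiled form; this text tells all that it offers.
- The arm moves only by the shell command python3 -m creep 'ROWS' [OPENING] [FORCE]. ROWS is JSON, a list of rows, each an object of numbers: "x", "y", "z": the shift along the world's x, y, z in m; "spin": the turn about the world's z in degrees. In form: [{"x": .., "y": .., "z": .., "spin": ..}, ...]. A call has 1 to 12 rows; each row is the pose to reach, as a shift and turn from the pose commanded when the call began; what a row does not reach only later rows make up. A row lasts 1/8 s, in which the tool goes at most 62.5 mm and 10.7 degrees, less where a joint would pass 70% of its speed; a pose out of reach is approached as far as the arm can. A call with a gripper value outside its range is refused whole. OPENING is the finger opening in m, from 0 to 0.087, set as the call begins (- or left out, the last holds). The fingers move at their own pace and stop on an object; FORCE is the grip in N (left out, the last holds). Time passes only in rows, so rows that repeat a pose let the fingers close. It gives the time, the measured TCP pose, the force and the opening at its end, in the units of the state.
- r.read_state(): the state, without advancing time (a new reading comes with each control period).
- r.camera(name): name is "scene" or "side" or "wrist"; returns a dict with "pixels" (420x560x3 uint8, blue, green, red), "z_map" (420x560 float32, m along the optical axis (not along the pixel's ray), 0 where there is no reading), "K" (3x3 intrinsics, pixels), "R" (3x3) and "t" (3): a world point X has camera coordinates R X + t. Camera axes: x right, y down, z forward; pixel columns grow to the right and rows downward; lengths in m; the calibration is good to about 2 mm. A picture is of the moment at which its call begins.
- r.close_job(): hands the job in, once; it reports no verdict.
The state is a dict: "time": time; "joint_positions": joint angles; "joint_vel": joint speeds; "joint_torque": joint torques, N m; "ee_pos": TCP position; "eef_rot": TCP orientation; "ft_force": force on the tool from outside, world axes, zero at the start; "torque": the same for the moment, N m; "width": finger opening in m.
Only numpy, scipy, OpenCV 4.12 (cv2) and the standard library are available. Lean on these libraries where they do the work, as an engineer would, in place of code of your own. Each camera call takes 0.05 s, during which the arm holds its last target. There are 200 camera calls.

## Working session

There is one attempt and no reset: what is moved stays moved. The work goes in short steps, Python scripts to look and compute and a shell command to move; the robot and the scene stay as the last step left them, time stands still between calls to the robot, and variables do not carry over. Pictures are saved under pics/ and viewed, about 12 in all and at most 16, crops included, and the job is handed in when it is done.

```bash
mkdir -p pics
cat > h.py <<'E'
import numpy as np, cv2
from bench import r
def cam(n,save=None):
    c=r.camera(n)
    if save: cv2.imwrite('pics/'+save+'.png',c['pixels'])
    return c
def cloud(c):
    v,u=np.mgrid[:420,:560]; z=c['z_map']; K=c['K']
    P=np.stack([(u-K[0,2])/K[0,0]*z,(v-K[1,2])/K[1,1]*z,z],-1)
    return (P-c['t'])@c['R']
def ray(c,u,v,h):
    d=c['R'].T@np.linalg.solve(c['K'],[u,v,1.]); o=-c['R'].T@c['t']
    return o+d*(h-o[2])/d[2]
def proj(c,X):
    p=c['K']@(c['R']@np.array(X)+c['t']); return p[:2]/p[2]
E
python3 - <<'E'
from h import *
a=cam('scene','a');b=cam('side','b')
cv2.imwrite('pics/ab.png',cv2.resize(np.vstack([a['pixels'],b['pixels']]),None,fx=.714,fy=.714))
for c in (a,b): print(-c['R'].T@c['t'],c['R'][2],c['K'][0,0])
print(r.read_state(),r.nose_length)
E
```

```text
[ 0.9501469  -0.63336428  1.12187677] [-0.24766532  0.47944692 -0.84189817] 495.3388241175424
[ 0.23286648 -0.77562483  0.68394419] [ 0.36299777  0.72820693 -0.58133233] 504.0243233441906
{'time': 0.1, 'joint_positions': array([-1.17062129,  0.33280531, -0.06469253,  1.46085125,  0.02157793,
        1.34987991, -0.08847976]), 'joint_vel': array([-0.00108733, -0.00156021,  0.0018077 , -0.00118811,  0.00062271,
       -0.00143508,  0.00188195]), 'joint_torque': array([ 3.90008290e-04, -6.24543428e+01,  2.38601980e-02, -3.90719926e+01,
       -6.15528412e-02,  3.64795548e-02,  5.31575756e-05]), 'ee_pos': array([0.256306  , 0.56969172, 0.24683845]), 'eef_rot': array([ 8.39722331e-01,  5.43015668e-01, -5.14530989e-04,  3.54421796e-04]), 'ft_force': array([0.09899525, 0.15629962, 0.17678245]), 'torque': array([ 0.01389725,  0.02461588, -0.00899254]), 'width': 0.08701445637673574} 0.025
```

View pics/ab.png

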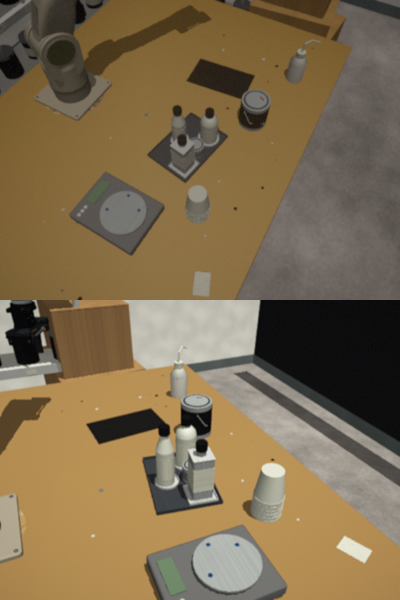

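The two views (scene at the top, side at the bottom) show three things:
- The mat lies on the +y side, and the scale on the −y side.
- Scene view: slim bottle in front (≈(177,110)), round bottle left (≈(209,115)), square can right (≈(182,140)), with the tin between them.
- The cups stand at about (197,200).

Next I'll measure positions from the depth.

Run:
```python
from h import *
out=[]
for n in ('scene','side'):
    c=cam(n); P=cloud(c); g=c['pixels'].max(2); z=c['z_map']>0
    print(n)
    x,y,h=P[...,0],P[...,1],P[...,2]
    R=z&(x>.3)&(x<1.)&(y>-.5)&(y<.6)
    def comps(m,lab,mn=25):
        k,L,S,_=cv2.connectedComponentsWithStats(m.astype(np.uint8))
        for i in range(1,k):
            if S[i,4]>=mn:
                q=P[L==i]; uv=np.argwhere(L==i)[:,::-1].astype(np.float32)
                rect=cv2.minAreaRect(q[:,:2].astype(np.float32))
                print(lab,S[i,4],'uv',uv.mean(0).round(),'med',np.median(q,0).round(3),'rect',np.round(rect[0],3),np.round(rect[1],3),round(rect[2],1))
    for t in (.165,.175,.190):
        comps(R&(abs(h-t-.005)<.0035)&(g<70),f'cap{t}',12)
    comps(R&(abs(h-.055)<.004),'plate/tin .055',60)
    comps(R&(abs(h-.142)<.005),'z142',40)
    comps(R&(h<.012)&(h>-.01)&(g<45),'dark low',300)
    u,v=proj(c,[.6,.08,.05]); print('cen',u,v)
    u,v=int(u),int(v); out.append(cv2.resize(c['pixels'][max(v-90,0):v+90,u-110:u+110],(660,540)))
    cv2.imwrite(f'pics/crop_{n}.png',out[-1])
```

```text
scene
cap0.165 71 uv [293. 155.] med [0.61  0.06  0.169] rect [0.608 0.061] [0.025 0.029] 27.6
cap0.165 23 uv [255. 199.] med [ 0.594 -0.098  0.17 ] rect [ 0.591 -0.096] [0.026 0.01 ] 29.3
cap0.175 19 uv [249. 159.] med [ 0.525 -0.011  0.181] rect [ 0.523 -0.01 ] [0.024 0.009] 33.6
cap0.175 101 uv [254. 193.] med [ 0.587 -0.089  0.18 ] rect [ 0.586 -0.088] [0.028 0.029] 20.5
cap0.19 83 uv [247. 152.] med [ 0.518 -0.003  0.195] rect [ 0.517 -0.002] [0.028 0.025] 49.5
plate/tin .055 214 uv [277. 201.] med [ 0.604 -0.007  0.054] rect [ 0.602 -0.008] [0.042 0.062] 49.5
plate/tin .055 2992 uv [172. 298.] med [ 0.521 -0.36   0.055] rect [ 0.519 -0.356] [0.147 0.15 ] 36.2
z142 83 uv [422.  74.] med [0.784 0.521 0.145] rect [0.782 0.527] [0.033 0.04 ] 8.1
z142 65 uv [248. 169.] med [ 0.526 -0.013  0.141] rect [ 0.521 -0.008] [0.038 0.029] 31.9
z142 360 uv [255. 205.] med [ 0.595 -0.098  0.141] rect [ 0.585 -0.087] [0.061 0.06 ] 81.0
z142 533 uv [276. 271.] med [ 0.718 -0.223  0.142] rect [ 0.718 -0.222] [0.058 0.057] 87.7
dark low 2484 uv [311. 110.] med [0.516 0.366 0.004] rect [0.507 0.365
[... 1094 characters left out ...]
.239] [0.041 0.081] 45.2
plate/tin .055 6240 uv [318. 368.] med [ 0.514 -0.365  0.055] rect [ 0.518 -0.359] [0.15  0.149] 55.4
z142 60 uv [249.  88.] med [0.773 0.517 0.144] rect [0.777 0.523] [0.036 0.033] 50.3
z142 56 uv [260. 178.] med [0.602 0.052 0.139] rect [0.604 0.056] [0.018 0.03 ] 69.7
z142 114 uv [230. 203.] med [ 0.507 -0.016  0.142] rect [ 0.51  -0.009] [0.024 0.04 ] 64.2
z142 483 uv [282. 218.] med [ 0.576 -0.1    0.142] rect [ 0.584 -0.089] [0.064 0.06 ] 81.1
z142 604 uv [382. 239.] med [ 0.714 -0.226  0.142] rect [ 0.716 -0.223] [0.06  0.056] 55.4
dark low 2617 uv [175. 176.] med [0.493 0.356 0.005] rect [0.503 0.362] [0.253 0.15 ] 4.5
cen 253.9773808108339 207.24873552162558
```

View pics/crop_scene.png

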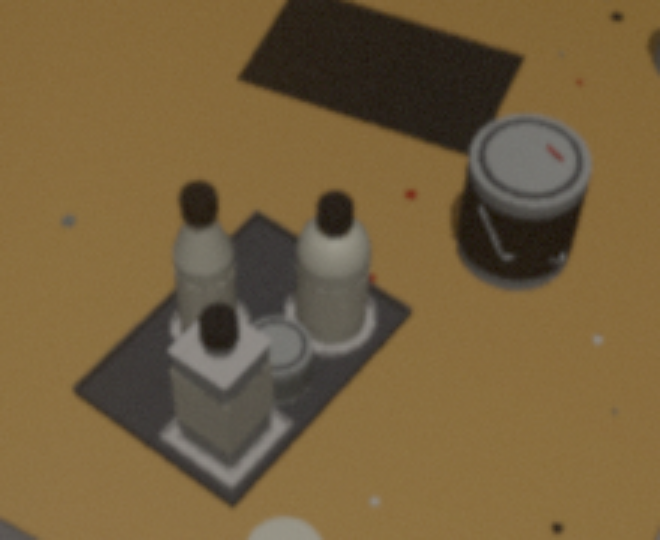

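Measured positions:

| Object | Position (x, y) |
|---|---|
| Slim bottle | (.515,−.002), front |
| Round bottle | (.607,.061), left |
| Square can | (.584,−.089), right, yaw −9° |
| Tin | ≈(.594,−.012) |
| Mat | (.505,.363), yaw 4.5° |
| Scale | (.5185,−.3575) |

I'll move over the slim bottle with the jaws along 81°.

```bash
python3 -m creep '[{"x":0.01,"y":-0.02,"z":0.02,"spin":5},{"x":0.03,"y":-0.06,"z":0.04,"spin":10},{"x":0.05,"y":-0.11,"z":0.05,"spin":15.2},{"x":0.075,"y":-0.16,"z":0.05,"spin":15.2},{"x":0.1,"y":-0.21,"z":0.05,"spin":15.2},{"x":0.125,"y":-0.26,"z":0.05,"spin":15.2},{"x":0.15,"y":-0.31,"z":0.05,"spin":15.2},{"x":0.175,"y":-0.36,"z":0.05,"spin":15.2},{"x":0.2,"y":-0.41,"z":0.05,"spin":15.2},{"x":0.225,"y":-0.46,"z":0.05,"spin":15.2},{"x":0.245,"y":-0.51,"z":0.05,"spin":15.2},{"x":0.255,"y":-0.54,"z":0.05,"spin":15.2}]' 0.07 40
python3 -m creep '[{"x":0.002,"y":-0.015},{"x":0.0045,"y":-0.032},{"x":0.0045,"y":-0.032},{"x":0.0045,"y":-0.032}]'
python3 - <<'E'
from h import *
s=r.read_state();print(s['ee_pos'],s['eef_rot'],s['width'],s['time'])
c=cam('wrist','w1');P=cloud(c);h=P[...,2];print(-c['R'].T@c['t'])
for n in ('wrist','scene'):
    c=cam(n);P=cloud(c);h=P[...,2];g=c['pixels'].max(2)
    for t,nm in ((.195,'slim'),(.18,'sq'),(.17,'round')):
        m=(abs(h-t)<.0025)&(g<80)&(P[...,0]>.45)&(P[...,0]<.65)&(abs(P[...,1])<.13)
        k,L,S,_=cv2.connectedComponentsWithStats(m.astype(np.uint8))
        for i in range(1,k):
            if S[i,4]>20:
                q=P[L==i][:,:2].astype(np.float32); print(n,nm,S[i,4],np.round(cv2.minEnclosingCircle(q),4) if 0 else [np.round(v,3) for v in cv2.minEnclosingCircle(q)])
E
```

```text
time: 1.7
ee_pos: [0.5119, 0.027, 0.2976]
eef_rot: [0.761, 0.648, -0.0, 0.0]
ft_force: [0.1, 0.2, 0.1]
width: 0.0699
[0.51194749 0.02702094 0.29758451] [ 7.61480747e-01  6.48187494e-01 -5.25913441e-05  2.03381429e-04] 0.06990006123749067 1.7
[0.43991916 0.03901488 0.43392057]
wrist slim 1310 [array([0.515, 0.   ]), np.float64(0.015)]
wrist sq 58 [array([0.505, 0.003]), np.float64(0.011)]
wrist round 176 [array([0.614, 0.062]), np.float64(0.012)]
scene slim 83 [array([0.518, 0.   ]), np.float64(0.016)]
scene sq 89 [array([ 0.586, -0.088]), np.float64(0.015)]
scene round 74 [array([0.61 , 0.061]), np.float64(0.015)]invalid input at $[0]: expected keys x, y, z, spin
```

View pics/w1.png

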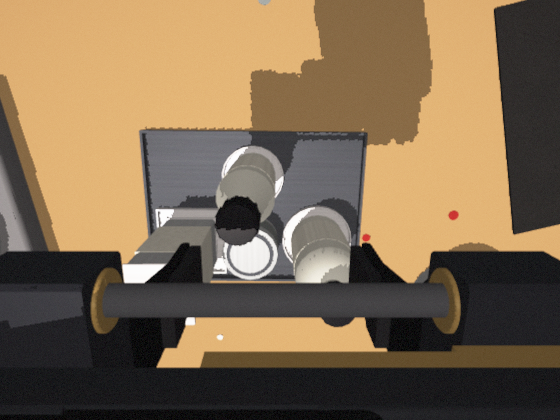

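The wrist view shows the slim bottle's cap at (238,218) between the fingers, with the tin behind it at (250,252). I'll descend and grip the cap.

```bash
python3 -m creep '[{"x":0.0035,"y":-0.015,"z":0,"spin":0},{"x":0.0035,"y":-0.028,"z":0,"spin":0},{"x":0.0035,"y":-0.028,"z":-0.02,"spin":0},{"x":0.0035,"y":-0.028,"z":-0.045,"spin":0},{"x":0.0035,"y":-0.028,"z":-0.07,"spin":0},{"x":0.0035,"y":-0.028,"z":-0.09,"spin":0},{"x":0.0035,"y":-0.028,"z":-0.102,"spin":0},{"x":0.0035,"y":-0.028,"z":-0.105,"spin":0},{"x":0.0035,"y":-0.028,"z":-0.105,"spin":0}]'
python3 -m creep '[{"x":0,"y":0,"z":0,"spin":0},{"x":0,"y":0,"z":0,"spin":0},{"x":0,"y":0,"z":0,"spin":0},{"x":0,"y":0,"z":0,"spin":0},{"x":0,"y":0,"z":0,"spin":0},{"x":0,"y":0,"z":0,"spin":0}]' 0.02 40
python3 -m creep '[{"x":0,"y":0,"z":0.005,"spin":0},{"x":0,"y":0,"z":0.015,"spin":0},{"x":0,"y":0,"z":0.03,"spin":0},{"x":0,"y":0,"z":0.04,"spin":0},{"x":0,"y":0,"z":0.045,"spin":0},{"x":0,"y":0,"z":0.045,"spin":0}]'
```

```text
time: 2.98
ee_pos: [0.5152, 0.002, 0.1931]
eef_rot: [0.761, 0.649, 0.0, 0.0]
ft_force: [0.4, -0.1, 0.3]
width: 0.0705
time: 3.72
ee_pos: [0.5149, 0.0018, 0.1926]
eef_rot: [0.761, 0.649, -0.0, 0.0]
ft_force: [-0.1, -1.2, 0.8]
width: 0.0289
time: 4.47
ee_pos: [0.5151, 0.002, 0.2379]
eef_rot: [0.761, 0.649, 0.0, 0.0]
ft_force: [0.2, -0.3, -3.5]
width: 0.0289
```

```bash
python3 -m creep '[{"x":-0.003,"y":0.01,"z":0,"spin":0},{"x":-0.01,"y":0.035,"z":0,"spin":0},{"x":-0.019,"y":0.07,"z":0,"spin":0},{"x":-0.029,"y":0.11,"z":0,"spin":0},{"x":-0.04,"y":0.15,"z":0,"spin":0},{"x":-0.051,"y":0.19,"z":0,"spin":0},{"x":-0.062,"y":0.23,"z":0,"spin":0},{"x":-0.072,"y":0.27,"z":0,"spin":0},{"x":-0.082,"y":0.305,"z":0,"spin":0},{"x":-0.09,"y":0.335,"z":0,"spin":0},{"x":-0.094,"y":0.35,"z":0,"spin":0},{"x":-0.095,"y":0.355,"z":0,"spin":0}]'
python3 -m creep '[{"x":0,"y":0,"z":0,"spin":0},{"x":0,"y":0,"z":-0.01,"spin":0},{"x":0,"y":0,"z":-0.025,"spin":0},{"x":0,"y":0,"z":-0.036,"spin":0},{"x":0,"y":0,"z":-0.042,"spin":0},{"x":0,"y":0,"z":-0.045,"spin":0},{"x":0,"y":0,"z":-0.046,"spin":0},{"x":0,"y":0,"z":-0.046,"spin":0}]'
python3 - <<'E'
from h import *
c=cam('side');P=cloud(c);x,y,h=np.moveaxis(P,-1,0)
m=(abs(h-.194)<.004)&(abs(x-.42)<.05)&(abs(y-.357)<.06)
print(m.sum(),np.median(P[m],0) if m.any() else '')
u,v=proj(c,[.42,.357,.1]);u,v=int(u),int(v)
cv2.imwrite('pics/s2.png',cv2.resize(c['pixels'][max(0,v-90):v+90,max(0,u-110):u+110],None,fx=2,fy=2))
c=cam('scene');P=cloud(c);x,y,h=np.moveaxis(P,-1,0)
m=(abs(h-.125)<.006)&(x>.6)&(y>.12)&(y<.4); print('paint',cv2.minEnclosingCircle(P[m][:,:2].astype(np.float32)))
E
```

```text
time: 5.98
ee_pos: [0.4195, 0.3573, 0.2372]
eef_rot: [0.76, 0.65, -0.0, 0.0]
ft_force: [0.6, -0.2, -3.7]
width: 0.0287
time: 6.98
ee_pos: [0.4201, 0.3572, 0.1919]
eef_rot: [0.761, 0.649, 0.0, -0.0]
ft_force: [-0.3, 0.6, -3.6]
width: 0.0292
42 [0.41683374 0.33320503 0.1934063 ]
paint ((0.7213066816329956, 0.2248876690864563), 0.05787373334169388)
```

View pics/s2.png

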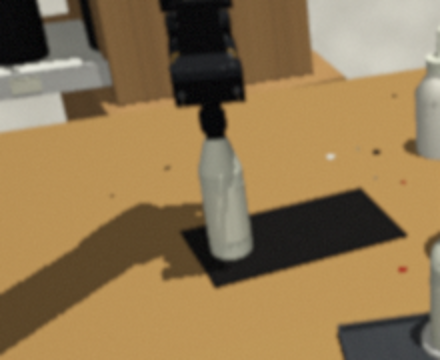

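```bash
python3 -m creep '[{"x":0,"y":0,"z":-0.001,"spin":0},{"x":0,"y":0,"z":-0.001,"spin":0}]'
python3 -m creep '[{"x":0,"y":0,"z":-0.001,"spin":0},{"x":0,"y":0,"z":-0.001,"spin":0}]'
python3 -m creep '[{"x":0,"y":0,"z":-0.001,"spin":0},{"x":0,"y":0,"z":-0.001,"spin":0}]'
python3 - <<'E'
from h import *
c=r.camera('side')
a=proj(c,[.42,.357,.004]);b=proj(c,[.42,.357,.194]);print('expected lean',(b-a))
E
```

```text
time: 7.32
ee_pos: [0.4204, 0.3572, 0.1915]
eef_rot: [0.761, 0.649, 0.001, -0.0]
ft_force: [-0.8, -1.1, 5.2]
width: 0.0293
time: 7.58
ee_pos: [0.4209, 0.3574, 0.1915]
eef_rot: [0.761, 0.649, 0.002, -0.0]
ft_force: [-1.2, -2.9, 11.8]
width: 0.0294
time: 7.82
ee_pos: [0.4212, 0.3576, 0.1915]
eef_rot: [0.761, 0.649, 0.002, -0.0]
ft_force: [-2.4, -3.7, 18.9]
width: 0.0291
expected lean [-10.33277001 -69.61483622]
```

```bash
python3 -m creep '[{"x":0,"y":0,"z":0.002,"spin":0},{"x":0,"y":0,"z":0.002,"spin":0},{"x":0,"y":0,"z":0.002,"spin":0},{"x":0,"y":0,"z":0.002,"spin":0},{"x":0,"y":0,"z":0.015,"spin":0},{"x":0,"y":0,"z":0.04,"spin":0},{"x":0,"y":0,"z":0.07,"spin":0},{"x":0.01,"y":-0.025,"z":0.08,"spin":0},{"x":0.025,"y":-0.065,"z":0.08,"spin":0},{"x":0.045,"y":-0.115,"z":0.08,"spin":0},{"x":0.065,"y":-0.17,"z":0.08,"spin":0},{"x":0.085,"y":-0.225,"z":0.08,"spin":0}]' 0.06
python3 -m creep '[{"x":0.02,"y":-0.055,"z":0,"spin":0},{"x":0.04,"y":-0.11,"z":0,"spin":0},{"x":0.06,"y":-0.16,"z":0,"spin":0},{"x":0.073,"y":-0.195,"z":0,"spin":0},{"x":0.08,"y":-0.215,"z":0,"spin":0},{"x":0.08,"y":-0.22,"z":0,"spin":0},{"x":0.08,"y":-0.22,"z":-0.02,"spin":0},{"x":0.08,"y":-0.22,"z":-0.045,"spin":0},{"x":0.08,"y":-0.22,"z":-0.07,"spin":0},{"x":0.08,"y":-0.22,"z":-0.085,"spin":0},{"x":0.08,"y":-0.22,"z":-0.092,"spin":0},{"x":0.08,"y":-0.22,"z":-0.092,"spin":0}]'
```

```text
time: 9.38
ee_pos: [0.5055, 0.1303, 0.2697]
eef_rot: [0.76, 0.649, 0.001, 0.0]
ft_force: [1.0, 0.1, 0.5]
width: 0.0597
time: 10.88
ee_pos: [0.585, -0.0877, 0.1768]
eef_rot: [0.76, 0.649, 0.0, -0.0]
ft_force: [0.5, 0.1, 0.3]
width: 0.06
```

```bash
python3 -m creep '[{"x":0,"y":0,"z":0,"spin":0},{"x":0,"y":0,"z":0,"spin":0},{"x":0,"y":0,"z":0,"spin":0},{"x":0,"y":0,"z":0,"spin":0},{"x":0,"y":0,"z":0,"spin":0},{"x":0,"y":0,"z":0,"spin":0}]' 0.02 50
python3 -m creep '[{"x":0,"y":0,"z":0.005,"spin":0},{"x":0,"y":0,"z":0.015,"spin":0},{"x":0,"y":0,"z":0.03,"spin":0},{"x":0,"y":0,"z":0.04,"spin":0},{"x":0,"y":0,"z":0.045,"spin":0},{"x":0,"y":0,"z":0.045,"spin":0}]'
```

```text
time: 11.62
ee_pos: [0.585, -0.0881, 0.1767]
eef_rot: [0.761, 0.649, 0.0, 0.0]
ft_force: [-0.5, -1.6, 2.0]
width: 0.0289
time: 12.38
ee_pos: [0.585, -0.088, 0.2219]
eef_rot: [0.761, 0.649, 0.0, 0.0]
ft_force: [0.3, 0.6, -5.8]
width: 0.0288
```

```bash
python3 -m creep '[{"x":-0.01,"y":0,"z":0,"spin":0},{"x":-0.03,"y":0.003,"z":0,"spin":0},{"x":-0.055,"y":0.01,"z":0,"spin":0},{"x":-0.08,"y":0.025,"z":0,"spin":0},{"x":-0.095,"y":0.05,"z":0,"spin":0},{"x":-0.1,"y":0.085,"z":0,"spin":0},{"x":-0.1,"y":0.125,"z":0,"spin":0},{"x":-0.1,"y":0.165,"z":0,"spin":0},{"x":-0.1,"y":0.205,"z":0,"spin":0},{"x":-0.098,"y":0.245,"z":0,"spin":0},{"x":-0.094,"y":0.285,"z":0,"spin":0},{"x":-0.089,"y":0.325,"z":0,"spin":0}]'
python3 -m creep '[{"x":0.004,"y":0.04,"z":0,"spin":0},{"x":0.008,"y":0.075,"z":0,"spin":0},{"x":0.009,"y":0.105,"z":0,"spin":0},{"x":0.009,"y":0.122,"z":0,"spin":0},{"x":0.009,"y":0.126,"z":0,"spin":0},{"x":0.009,"y":0.126,"z":-0.01,"spin":0},{"x":0.009,"y":0.126,"z":-0.025,"spin":0},{"x":0.009,"y":0.126,"z":-0.037,"spin":0},{"x":0.009,"y":0.126,"z":-0.043,"spin":0},{"x":0.009,"y":0.126,"z":-0.045,"spin":0},{"x":0.009,"y":0.126,"z":-0.046,"spin":0},{"x":0.009,"y":0.126,"z":-0.046,"spin":0}]'
python3 -m creep '[{"x":0,"y":0,"z":-0.001,"spin":0},{"x":0,"y":0,"z":-0.001,"spin":0}]'
```

```text
time: 13.88
ee_pos: [0.4953, 0.2377, 0.2212]
eef_rot: [0.761, 0.649, -0.0, 0.0]
ft_force: [0.3, -0.5, -4.9]
width: 0.0291
time: 15.38
ee_pos: [0.5051, 0.3631, 0.1759]
eef_rot: [0.761, 0.649, 0.0, -0.0]
ft_force: [-0.5, 0.7, -5.7]
width: 0.0294
time: 15.62
ee_pos: [0.5053, 0.3633, 0.1757]
eef_rot: [0.761, 0.649, 0.001, -0.0]
ft_force: [-1.0, -1.5, 5.1]
width: 0.0289
```

```bash
python3 -m creep '[{"x":0,"y":0,"z":0,"spin":0},{"x":0,"y":0,"z":0,"spin":0},{"x":0,"y":0,"z":0,"spin":0},{"x":0,"y":0,"z":0.015,"spin":0},{"x":0,"y":0,"z":0.045,"spin":0},{"x":0,"y":0,"z":0.07,"spin":0},{"x":0.005,"y":-0.02,"z":0.07,"spin":0},{"x":0.02,"y":-0.065,"z":0.07,"spin":0},{"x":0.04,"y":-0.12,"z":0.07,"spin":0},{"x":0.06,"y":-0.175,"z":0.07,"spin":0},{"x":0.08,"y":-0.23,"z":0.07,"spin":0},{"x":0.095,"y":-0.275,"z":0.07,"spin":0}]' 0.06
python3 -m creep '[{"x":0.006,"y":-0.02,"z":0,"spin":0},{"x":0.008,"y":-0.0265,"z":0,"spin":0},{"x":0.008,"y":-0.0265,"z":-0.02,"spin":0},{"x":0.008,"y":-0.0265,"z":-0.045,"spin":0},{"x":0.008,"y":-0.0265,"z":-0.065,"spin":0},{"x":0.008,"y":-0.0265,"z":-0.075,"spin":0},{"x":0.008,"y":-0.0265,"z":-0.078,"spin":0},{"x":0.008,"y":-0.0265,"z":-0.078,"spin":0}]'
python3 -m creep '[{"x":0,"y":0,"z":0,"spin":0},{"x":0,"y":0,"z":0,"spin":0},{"x":0,"y":0,"z":0,"spin":0},{"x":0,"y":0,"z":0,"spin":0},{"x":0,"y":0,"z":0,"spin":0},{"x":0,"y":0,"z":0,"spin":0}]' 0.02 45
python3 -m creep '[{"x":0,"y":0,"z":0.005,"spin":0},{"x":0,"y":0,"z":0.015,"spin":0},{"x":0,"y":0,"z":0.03,"spin":0},{"x":0,"y":0,"z":0.04,"spin":0},{"x":0,"y":0,"z":0.045,"spin":0},{"x":0,"y":0,"z":0.045,"spin":0}]'
```

```text
time: 17.12
ee_pos: [0.6001, 0.0839, 0.2444]
eef_rot: [0.761, 0.648, -0.0, 0.0]
ft_force: [1.0, -0.6, -0.1]
width: 0.06
time: 18.12
ee_pos: [0.6081, 0.0617, 0.1671]
eef_rot: [0.76, 0.649, 0.0, 0.0]
ft_force: [-0.3, -0.1, -0.8]
width: 0.0602
time: 18.88
ee_pos: [0.608, 0.0617, 0.1667]
eef_rot: [0.76, 0.649, 0.0, -0.0]
ft_force: [0.4, 0.7, 2.2]
width: 0.0293
time: 19.62
ee_pos: [0.6081, 0.0615, 0.212]
eef_rot: [0.761, 0.649, 0.0, 0.0]
ft_force: [0.7, 1.1, -4.0]
width: 0.0289
```

```bash
python3 -m creep '[{"x":-0.004,"y":0.008,"z":0,"spin":0},{"x":-0.012,"y":0.028,"z":0,"spin":0},{"x":-0.02,"y":0.06,"z":0,"spin":0},{"x":-0.026,"y":0.1,"z":0,"spin":0},{"x":-0.028,"y":0.14,"z":0,"spin":0},{"x":-0.028,"y":0.18,"z":0,"spin":0},{"x":-0.026,"y":0.22,"z":0,"spin":0},{"x":-0.023,"y":0.255,"z":0,"spin":0},{"x":-0.02,"y":0.285,"z":0,"spin":0},{"x":-0.018,"y":0.302,"z":0,"spin":0},{"x":-0.018,"y":0.308,"z":0,"spin":0},{"x":-0.018,"y":0.308,"z":0,"spin":0}]'
python3 -m creep '[{"x":0,"y":0,"z":-0.01,"spin":0},{"x":0,"y":0,"z":-0.025,"spin":0},{"x":0,"y":0,"z":-0.037,"spin":0},{"x":0,"y":0,"z":-0.043,"spin":0},{"x":0,"y":0,"z":-0.046,"spin":0},{"x":0,"y":0,"z":-0.047,"spin":0},{"x":0,"y":0,"z":-0.047,"spin":0}]'
```

```text
time: 21.12
ee_pos: [0.59, 0.3688, 0.2114]
eef_rot: [0.761, 0.649, -0.0, 0.0]
ft_force: [-0.3, -0.2, -3.7]
width: 0.0285
time: 22.0
ee_pos: [0.5903, 0.3696, 0.1657]
eef_rot: [0.761, 0.649, 0.001, 0.0]
ft_force: [-1.5, -0.7, 4.6]
width: 0.0291
```

```bash
python3 -m creep '[{"x":0,"y":0,"z":0,"spin":0},{"x":0,"y":0,"z":0,"spin":0},{"x":0,"y":0,"z":0,"spin":0},{"x":0,"y":0,"z":0.015,"spin":0},{"x":0,"y":0,"z":0.045,"spin":0},{"x":0,"y":0,"z":0.085,"spin":0},{"x":-0.005,"y":-0.02,"z":0.115,"spin":0},{"x":-0.015,"y":-0.065,"z":0.115,"spin":0},{"x":-0.025,"y":-0.12,"z":0.115,"spin":0},{"x":-0.035,"y":-0.175,"z":0.115,"spin":0},{"x":-0.045,"y":-0.23,"z":0.115,"spin":0},{"x":-0.055,"y":-0.285,"z":0.115,"spin":0}]' 0.087
python3 -m creep '[{"x":-0.01,"y":-0.05,"z":0,"spin":0},{"x":-0.015,"y":-0.075,"z":0,"spin":0},{"x":-0.015,"y":-0.0815,"z":0,"spin":0},{"x":-0.015,"y":-0.0815,"z":0,"spin":0},{"x":-0.015,"y":-0.0815,"z":0,"spin":0}]'
python3 - <<'E'
from h import *
for n in ('wrist','scene'):
    c=cam(n,'w3' if n=='wrist' else 's3');P=cloud(c);x,y,h=np.moveaxis(P,-1,0)
    R=(c['z_map']>0)&(x>.44)&(x<.7)&(abs(y)<.16)
    m=R&(abs(h-.053)<.004)&(abs(x-.594)<.06)&(abs(y+.012)<.05); print(n,'tin',m.sum(),[np.round(v,4) for v in cv2.minEnclosingCircle(P[m][:,:2].astype(np.float32))])
    g=c['pixels'].min(2)
    m=(R&(h<.025)&(g>95)).astype(np.uint8)
    k,L,S,_=cv2.connectedComponentsWithStats(m)
    for i in range(1,k):
        if S[i,4]>60:
            q=P[L==i]; q=q[(q[:,2]>-.0)&(q[:,2]<.016)][:,:2].astype(np.float32)
            if len(q)<30: continue
            a=cv2.minAreaRect(q); print(S[i,4],[np.round(v,3) for v in a],[np.round(v,4) for v in cv2.minEnclosingCircle(q)])
    for nm,t in (('slim',.194),('sq',.179),('round',.169)):
        m=(abs(h-t)<.003)&(c['pixels'].max(2)<80)&(x>.35)&(x<.65)&(y>.28)&(y<.45)
        if m.sum()>10: print(nm,m.sum(),np.median(P[m],0))
E
```

```text
time: 23.5
ee_pos: [0.5346, 0.0827, 0.2809]
eef_rot: [0.761, 0.649, 0.001, 0.0]
ft_force: [0.6, -0.2, 0.4]
width: 0.0867
time: 24.12
ee_pos: [0.5202, 0.0046, 0.2796]
eef_rot: [0.76, 0.65, 0.0, -0.0]
ft_force: [-0.9, 0.4, -0.3]
width: 0.0872
wrist tin 2524 [array([ 0.5943, -0.0147]), np.float64(0.0311)]
4299 [array([ 0.52 , -0.087]), array([0.146, 0.16 ]), np.float64(89.968)] [array([ 0.5191, -0.0882]), np.float64(0.1066)]
15343 [array([ 0.56 , -0.011]), array([0.238, 0.193]), np.float64(81.081)] [array([ 0.5614, -0.0103]), np.float64(0.152)]
3324 [array([0.596, 0.136]), array([0.156, 0.048]), np.float64(0.007)] [array([0.596 , 0.1473]), np.float64(0.0789)]
3986 [array([0.609, 0.064]), array([0.085, 0.089]), np.float64(83.581)] [array([0.6089, 0.0626]), np.float64(0.0453)]
295 [array([ 0.697, -0.123]), array([0.074, 0.011]), np.float64(81.234)] [array([ 0.6946, -0.123 ]), np.float64(0.0369)]
scene tin 349 [array([ 0.5954, -0.0141]), np.float64(0.0322)]
560 [array([0.609, 0.066]), array([0.076, 0.085]), np.float64(60.437)] [array([0.6065, 0.0632]), np.float64(0.044)]
391 [array([ 0.524, -0.   ]), array([0.073, 0.061]), np.float64(84.881)] [array([0.521 , 0.0006]), np.float64(0.0379)]
876 [array([ 0.586, -0.086]), array([0.085, 0.084]), np.float64(79.728)] [array([ 0.5844, -0.088 ]), np.float64(0.0575)]
slim 54 [0.42350562 0.35443191 0.19344903]
sq 68 [0.50204226 0.35660079 0.17851579]
round 80 [0.58572706 0.36380686 0.16883899]
```

View pics/w3.png

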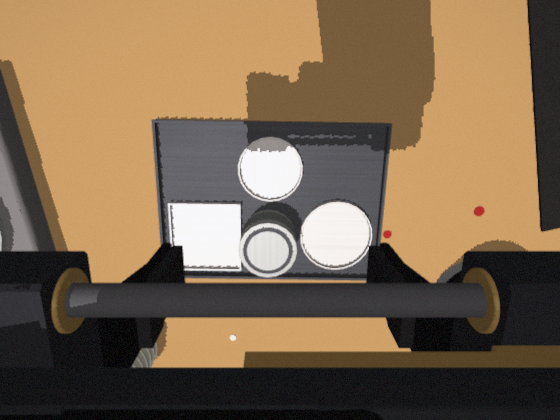

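View pics/s3.png

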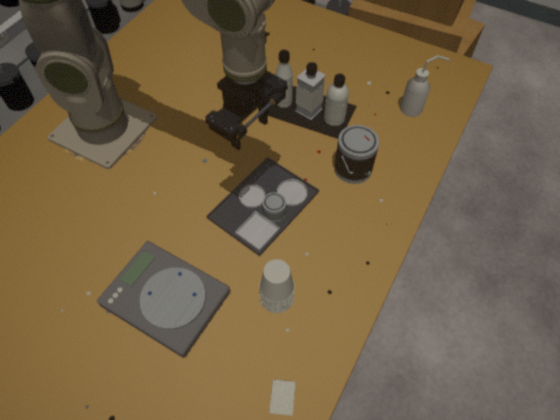

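All three containers stand upright on the mat (scene (285,75), (310,90), (337,100)). The tin and the empty dishes are clearly visible in the wrist view. I'll measure the dish centres, then grip the tin.

```bash
python3 - <<'E'
from h import *
c=cam('wrist'); im=c['pixels']; np.savez('w3.npz',**c)
hsv=cv2.cvtColor(im,cv2.COLOR_BGR2HSV)
for thr in (110,200):
    m=((hsv[...,1]<60)&(hsv[...,2]>thr)).astype(np.uint8); m[:110]=0;m[285:]=0;m[:,:150]=0;m[:,400:]=0
    m=cv2.morphologyEx(m,cv2.MORPH_OPEN,np.ones((5,5)))
    for q in cv2.findContours(m,cv2.RETR_EXTERNAL,cv2.CHAIN_APPROX_NONE)[0]:
        if cv2.contourArea(q)>800:
            W=np.array([ray(c,u,v,.009)[:2] for u,v in q[:,0]],np.float32)
            print(thr,cv2.contourArea(q),[np.round(v,4) for v in cv2.minAreaRect(W)],[np.round(v,4) for v in cv2.minEnclosingCircle(W)])
E
python3 -m creep '[{"x":0.02,"y":-0.005,"z":0,"spin":0},{"x":0.05,"y":-0.012,"z":-0.01,"spin":0},{"x":0.07,"y":-0.0175,"z":-0.03,"spin":0},{"x":0.0745,"y":-0.0175,"z":-0.06,"spin":0},{"x":0.0745,"y":-0.0175,"z":-0.1,"spin":0},{"x":0.0745,"y":-0.0175,"z":-0.14,"spin":0},{"x":0.0745,"y":-0.0175,"z":-0.17,"spin":0},{"x":0.0745,"y":-0.0175,"z":-0.195,"spin":0},{"x":0.0745,"y":-0.0175,"z":-0.215,"spin":0},{"x":0.0745,"y":-0.0175,"z":-0.23,"spin":0},{"x":0.0745,"y":-0.0175,"z":-0.238,"spin":0},{"x":0.0745,"y":-0.0175,"z":-0.238,"spin":0}]'
python3 -m creep '[{"x":0,"y":0,"z":0,"spin":0},{"x":0,"y":0,"z":0,"spin":0},{"x":0,"y":0,"z":0,"spin":0},{"x":0,"y":0,"z":0,"spin":0},{"x":0,"y":0,"z":0,"spin":0},{"x":0,"y":0,"z":0,"spin":0}]' 0.045 40
python3 -m creep '[{"x":0,"y":0,"z":0.005,"spin":0},{"x":0,"y":0,"z":0.02,"spin":0},{"x":0,"y":0,"z":0.045,"spin":0},{"x":0,"y":0,"z":0.075,"spin":0},{"x":0,"y":0,"z":0.105,"spin":0},{"x":0,"y":0,"z":0.135,"spin":0},{"x":0,"y":0,"z":0.155,"spin":0},{"x":0,"y":0,"z":0.16,"spin":0},{"x":0,"y":0,"z":0.16,"spin":0}]'
```

```text
110 1323.5 [array([ 0.6126, -0.0188]), array([0.0496, 0.0493]), np.float64(81.0672)] [array([ 0.6127, -0.019 ]), np.float64(0.0257)]
110 4341.5 [array([ 0.5853, -0.0844]), array([0.092 , 0.0829]), np.float64(81.0658)] [array([ 0.5831, -0.0854]), np.float64(0.055)]
110 3632.5 [array([0.6052, 0.0628]), array([0.0841, 0.0789]), np.float64(81.0681)] [array([0.6067, 0.0624]), np.float64(0.0427)]
110 3298.5 [array([ 0.5177, -0.0016]), array([0.0722, 0.0715]), np.float64(81.0656)] [array([ 0.518 , -0.0018]), np.float64(0.0373)]
200 1177.5 [array([ 0.6125, -0.0187]), array([0.0472, 0.0468]), np.float64(81.0686)] [array([ 0.6126, -0.0191]), np.float64(0.0244)]
200 3878.5 [array([ 0.5833, -0.0841]), array([0.08  , 0.0765]), np.float64(81.0658)] [array([ 0.5822, -0.0843]), np.float64(0.0525)]
200 3298.0 [array([0.6039, 0.0633]), array([0.0782, 0.0785]), np.float64(24.6321)] [array([0.6034, 0.0617]), np.float64(0.0406)]
200 2353.0 [array([5.219e-01, 2.000e-04]), array([0.0675, 0.0551]), np.float64(85.0319)] [array([0.5151, 0.0008]), np.float64(0.0351)]
time: 25.78
ee_pos: [0.5944, -0.0145, 0.0414]
eef_rot: [0.761, 0.649, -0.0, -0.0]
ft_force: [0.2, -0.6, 0.9]
width: 0.0871
time: 26.52
ee_pos: [0.5946, -0.0145, 0.0419]
eef_rot: [0.761, 0.649, 0.0, 0.0]
ft_force: [-1.2, -0.2, 5.2]
width: 0.0614
time: 27.65
ee_pos: [0.5943, -0.0145, 0.2015]
eef_rot: [0.761, 0.649, 0.0, -0.0]
ft_force: [-0.8, -0.0, -2.8]
width: 0.0612
```

```bash
python3 -m creep '[{"x":-0.008,"y":-0.01,"z":0,"spin":0},{"x":-0.022,"y":-0.035,"z":0,"spin":0},{"x":-0.038,"y":-0.07,"z":0,"spin":0},{"x":-0.05,"y":-0.11,"z":0,"spin":0},{"x":-0.058,"y":-0.15,"z":0,"spin":0},{"x":-0.064,"y":-0.19,"z":0,"spin":0},{"x":-0.068,"y":-0.23,"z":0,"spin":0},{"x":-0.072,"y":-0.27,"z":0,"spin":0},{"x":-0.075,"y":-0.305,"z":0,"spin":0},{"x":-0.076,"y":-0.33,"z":0,"spin":0},{"x":-0.076,"y":-0.343,"z":0,"spin":0},{"x":-0.076,"y":-0.343,"z":0,"spin":0}]'
python3 -m creep '[{"x":0,"y":0,"z":-0.015,"spin":0},{"x":0,"y":0,"z":-0.04,"spin":0},{"x":0,"y":0,"z":-0.065,"spin":0},{"x":0,"y":0,"z":-0.085,"spin":0},{"x":0,"y":0,"z":-0.098,"spin":0},{"x":0,"y":0,"z":-0.104,"spin":0},{"x":0,"y":0,"z":-0.106,"spin":0},{"x":0,"y":0,"z":-0.107,"spin":0},{"x":0,"y":0,"z":-0.107,"spin":0}]'
```

```text
time: 29.15
ee_pos: [0.5177, -0.358, 0.201]
eef_rot: [0.761, 0.649, -0.0, -0.0]
ft_force: [0.4, 0.3, -3.0]
width: 0.0616
time: 30.28
ee_pos: [0.5187, -0.3577, 0.0951]
eef_rot: [0.761, 0.649, 0.0, 0.0]
ft_force: [0.1, 1.0, -1.5]
width: 0.0612
```

```bash
python3 -m creep '[{"x":0,"y":0,"z":-0.001,"spin":0},{"x":0,"y":0,"z":-0.001,"spin":0},{"x":0,"y":0,"z":-0.001,"spin":0}]'
python3 -m creep '[{"x":0,"y":0,"z":0,"spin":0},{"x":0,"y":0,"z":0,"spin":0},{"x":0,"y":0,"z":0,"spin":0},{"x":0,"y":0,"z":0,"spin":0},{"x":0,"y":0,"z":0.02,"spin":0},{"x":0,"y":0,"z":0.055,"spin":0},{"x":0,"y":0,"z":0.1,"spin":0},{"x":0,"y":0,"z":0.15,"spin":0},{"x":0,"y":0.02,"z":0.18,"spin":0},{"x":0,"y":0.06,"z":0.185,"spin":0},{"x":0,"y":0.11,"z":0.185,"spin":0},{"x":0,"y":0.16,"z":0.185,"spin":0}]' 0.087
python3 -m creep '[{"x":0.01,"y":0.05,"z":0,"spin":0},{"x":0.02,"y":0.1,"z":0,"spin":0},{"x":0.035,"y":0.15,"z":0,"spin":0},{"x":0.045,"y":0.2,"z":0,"spin":0},{"x":0.05,"y":0.25,"z":0,"spin":0},{"x":0.05,"y":0.3,"z":0,"spin":0},{"x":0.045,"y":0.34,"z":0,"spin":0},{"x":0.035,"y":0.365,"z":0,"spin":0},{"x":0.03,"y":0.375,"z":0,"spin":0},{"x":0.03,"y":0.375,"z":0,"spin":0}]' 0.06
python3 - <<'E'
from h import *
s=r.read_state();print(s['ee_pos'])
for n in ('wrist','scene','side'):
    c=cam(n,n+'4');P=cloud(c);x,y,h=np.moveaxis(P,-1,0)
    m=(abs(h-.105)<.004)&(abs(x-.5185)<.05)&(abs(y+.3575)<.05)
    if m.sum()>30: print(n,'tin',m.sum(),[np.round(v,4) for v in cv2.minEnclosingCircle(P[m][:,:2].astype(np.float32))])
    for nm,t,X in (('slim',.194,.42),('sq',.179,.505),('round',.169,.59)):
        m=(abs(h-t)<.003)&(c['pixels'].max(2)<80)&(abs(x-X)<.03)&(y>.32)&(y<.41)
        if m.sum()>20: print(n,nm,m.sum(),[np.round(v,4) for v in cv2.minEnclosingCircle(P[m][:,:2].astype(np.float32))])
    m=(abs(h-.142)<.005)&(abs(x-.717)<.06)&(abs(y+.2225)<.06)
    if m.sum()>30: print('cups',np.median(P[m],0))
E
```

```text
time: 30.65
ee_pos: [0.5186, -0.3576, 0.0939]
eef_rot: [0.761, 0.649, 0.0, 0.0]
ft_force: [-0.3, 0.0, 2.1]
width: 0.0612
time: 32.15
ee_pos: [0.5182, -0.1964, 0.2802]
eef_rot: [0.761, 0.649, 0.001, 0.001]
ft_force: [0.5, 0.0, 0.7]
width: 0.0865
time: 33.4
ee_pos: [0.5485, 0.1772, 0.2794]
eef_rot: [0.76, 0.649, 0.0, 0.0]
ft_force: [-0.5, -0.3, -0.4]
width: 0.0601
[0.54847293 0.1772119  0.27939694]
wrist sq 893 [array([0.5047, 0.3607]), np.float64(0.0149)]
wrist round 883 [array([0.5882, 0.3684]), np.float64(0.0151)]
scene tin 546 [array([ 0.5192, -0.357 ]), np.float64(0.0319)]
scene round 54 [array([0.5894, 0.368 ]), np.float64(0.0153)]
cups [ 0.71800293 -0.2231746   0.1418296 ]
side tin 1123 [array([ 0.5178, -0.3584]), np.float64(0.0315)]
side slim 48 [array([0.4203, 0.3486]), np.float64(0.0139)]
side sq 48 [array([0.5025, 0.357 ]), np.float64(0.0138)]
side round 38 [array([0.5863, 0.3641]), np.float64(0.0122)]
cups [ 0.71426073 -0.22605188  0.14234188]
```

View pics/scene4.png

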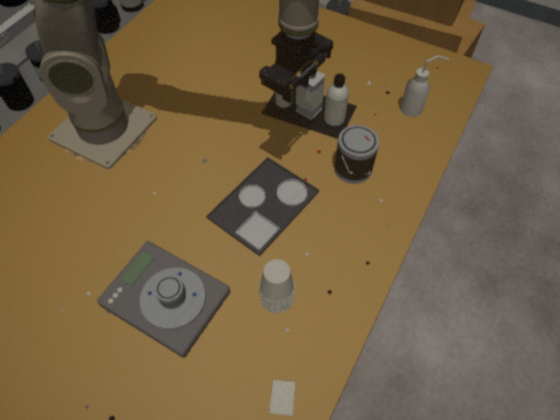

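The tin stands centred on the scale at scene (170,290), and the cups haven't moved. I'll return the containers now, starting with the round bottle.

```bash
python3 -m creep '[{"x":0.01,"y":0.045,"z":0,"spin":0},{"x":0.02,"y":0.095,"z":0,"spin":0},{"x":0.03,"y":0.145,"z":0,"spin":0},{"x":0.038,"y":0.18,"z":0,"spin":0},{"x":0.041,"y":0.191,"z":0,"spin":0},{"x":0.041,"y":0.191,"z":-0.02,"spin":0},{"x":0.041,"y":0.191,"z":-0.05,"spin":0},{"x":0.041,"y":0.191,"z":-0.08,"spin":0},{"x":0.041,"y":0.191,"z":-0.1,"spin":0},{"x":0.041,"y":0.191,"z":-0.11,"spin":0},{"x":0.041,"y":0.191,"z":-0.113,"spin":0},{"x":0.041,"y":0.191,"z":-0.113,"spin":0}]'
python3 -m creep '[{"x":0,"y":0,"z":0,"spin":0},{"x":0,"y":0,"z":0,"spin":0},{"x":0,"y":0,"z":0,"spin":0},{"x":0,"y":0,"z":0,"spin":0},{"x":0,"y":0,"z":0,"spin":0},{"x":0,"y":0,"z":0,"spin":0},{"x":0,"y":0,"z":0.005,"spin":0},{"x":0,"y":0,"z":0.015,"spin":0},{"x":0,"y":0,"z":0.03,"spin":0},{"x":0,"y":0,"z":0.042,"spin":0},{"x":0,"y":0,"z":0.046,"spin":0},{"x":0,"y":0,"z":0.046,"spin":0}]' 0.02 45
```

```text
time: 35.05
ee_pos: [0.5898, 0.3686, 0.1664]
eef_rot: [0.761, 0.649, 0.001, 0.0]
ft_force: [-0.2, -0.1, 0.6]
width: 0.0598
time: 36.55
ee_pos: [0.5895, 0.3685, 0.2118]
eef_rot: [0.761, 0.649, 0.0, -0.0]
ft_force: [-0.6, 0.3, -3.9]
width: 0.0287
```

```bash
python3 -m creep '[{"x":-0.003,"y":-0.008,"z":0,"spin":0},{"x":-0.008,"y":-0.03,"z":0,"spin":0},{"x":-0.01,"y":-0.065,"z":0,"spin":0},{"x":-0.01,"y":-0.105,"z":0,"spin":0},{"x":-0.009,"y":-0.145,"z":0,"spin":0},{"x":-0.005,"y":-0.185,"z":0,"spin":0},{"x":0.002,"y":-0.225,"z":0,"spin":0},{"x":0.009,"y":-0.26,"z":0,"spin":0},{"x":0.014,"y":-0.285,"z":0,"spin":0},{"x":0.017,"y":-0.3,"z":0,"spin":0},{"x":0.0175,"y":-0.306,"z":0,"spin":0},{"x":0.0175,"y":-0.306,"z":0,"spin":0}]'
python3 -m creep '[{"x":0,"y":0,"z":-0.01,"spin":0},{"x":0,"y":0,"z":-0.024,"spin":0},{"x":0,"y":0,"z":-0.035,"spin":0},{"x":0,"y":0,"z":-0.041,"spin":0},{"x":0,"y":0,"z":-0.044,"spin":0},{"x":0,"y":0,"z":-0.045,"spin":0},{"x":0,"y":0,"z":-0.045,"spin":0}]'
python3 -m creep '[{"x":0,"y":0,"z":-0.001,"spin":0},{"x":0,"y":0,"z":-0.001,"spin":0}]'
```

```text
time: 38.05
ee_pos: [0.6067, 0.063, 0.2114]
eef_rot: [0.76, 0.649, 0.0, -0.0]
ft_force: [-0.3, 0.9, -3.1]
width: 0.0287
time: 38.92
ee_pos: [0.6071, 0.0625, 0.1669]
eef_rot: [0.761, 0.649, 0.0, 0.0]
ft_force: [-0.6, -0.1, -3.4]
width: 0.0289
time: 39.17
ee_pos: [0.6075, 0.0627, 0.1666]
eef_rot: [0.761, 0.649, 0.001, 0.0]
ft_force: [-0.3, 0.1, 4.6]
width: 0.0287
```

```bash
python3 -m creep '[{"x":0,"y":0,"z":0,"spin":0},{"x":0,"y":0,"z":0,"spin":0},{"x":0,"y":0,"z":0,"spin":0},{"x":0,"y":0,"z":0.015,"spin":0},{"x":0,"y":0,"z":0.045,"spin":0},{"x":0,"y":0,"z":0.075,"spin":0},{"x":-0.008,"y":0.025,"z":0.08,"spin":0},{"x":-0.025,"y":0.075,"z":0.08,"spin":0},{"x":-0.043,"y":0.125,"z":0.08,"spin":0},{"x":-0.06,"y":0.175,"z":0.08,"spin":0},{"x":-0.077,"y":0.225,"z":0.08,"spin":0},{"x":-0.092,"y":0.27,"z":0.08,"spin":0}]' 0.06
python3 -m creep '[{"x":-0.008,"y":0.022,"z":0,"spin":0},{"x":-0.01,"y":0.0295,"z":0,"spin":0},{"x":-0.01,"y":0.0295,"z":-0.02,"spin":0},{"x":-0.01,"y":0.0295,"z":-0.045,"spin":0},{"x":-0.01,"y":0.0295,"z":-0.062,"spin":0},{"x":-0.01,"y":0.0295,"z":-0.07,"spin":0},{"x":-0.01,"y":0.0295,"z":-0.07,"spin":0}]'
python3 -m creep '[{"x":0,"y":0,"z":0,"spin":0},{"x":0,"y":0,"z":0,"spin":0},{"x":0,"y":0,"z":0,"spin":0},{"x":0,"y":0,"z":0,"spin":0},{"x":0,"y":0,"z":0,"spin":0},{"x":0,"y":0,"z":0,"spin":0},{"x":0,"y":0,"z":0.005,"spin":0},{"x":0,"y":0,"z":0.015,"spin":0},{"x":0,"y":0,"z":0.03,"spin":0},{"x":0,"y":0,"z":0.042,"spin":0},{"x":0,"y":0,"z":0.046,"spin":0},{"x":0,"y":0,"z":0.046,"spin":0}]' 0.02 50
```

```text
time: 40.67
ee_pos: [0.5142, 0.3344, 0.2469]
eef_rot: [0.76, 0.649, 0.001, -0.0]
ft_force: [0.6, 0.2, -0.1]
width: 0.0596
time: 41.55
ee_pos: [0.5051, 0.3617, 0.1756]
eef_rot: [0.761, 0.649, -0.0, 0.0]
ft_force: [-0.7, -0.2, -0.5]
width: 0.0601
time: 43.05
ee_pos: [0.505, 0.362, 0.2218]
eef_rot: [0.761, 0.649, 0.0, -0.0]
ft_force: [-0.7, 0.0, -5.5]
width: 0.0289
```

```bash
python3 -m creep '[{"x":-0.002,"y":-0.008,"z":0,"spin":0},{"x":-0.006,"y":-0.03,"z":0,"spin":0},{"x":-0.01,"y":-0.065,"z":0,"spin":0},{"x":-0.013,"y":-0.105,"z":0,"spin":0},{"x":-0.015,"y":-0.145,"z":0,"spin":0},{"x":-0.015,"y":-0.185,"z":0,"spin":0},{"x":-0.015,"y":-0.225,"z":0,"spin":0},{"x":-0.015,"y":-0.265,"z":0,"spin":0},{"x":-0.013,"y":-0.305,"z":0,"spin":0},{"x":-0.008,"y":-0.345,"z":0,"spin":0},{"x":0.004,"y":-0.382,"z":0,"spin":0},{"x":0.022,"y":-0.412,"z":0,"spin":0}]'
python3 -m creep '[{"x":0.022,"y":-0.02,"z":0,"spin":0},{"x":0.04,"y":-0.03,"z":0,"spin":0},{"x":0.052,"y":-0.036,"z":0,"spin":0},{"x":0.0575,"y":-0.037,"z":0,"spin":0},{"x":0.0575,"y":-0.037,"z":0,"spin":0},{"x":0.0575,"y":-0.037,"z":-0.01,"spin":0},{"x":0.0575,"y":-0.037,"z":-0.024,"spin":0},{"x":0.0575,"y":-0.037,"z":-0.035,"spin":0},{"x":0.0575,"y":-0.037,"z":-0.041,"spin":0},{"x":0.0575,"y":-0.037,"z":-0.044,"spin":0},{"x":0.0575,"y":-0.037,"z":-0.045,"spin":0},{"x":0.0575,"y":-0.037,"z":-0.045,"spin":0}]'
python3 -m creep '[{"x":0,"y":0,"z":-0.001,"spin":0},{"x":0,"y":0,"z":-0.001,"spin":0}]'
```

```text
time: 44.55
ee_pos: [0.5263, -0.0521, 0.2214]
eef_rot: [0.761, 0.649, 0.0, -0.0]
ft_force: [0.7, 1.2, -5.3]
width: 0.0288
time: 46.05
ee_pos: [0.5846, -0.0871, 0.1769]
eef_rot: [0.761, 0.649, 0.0, 0.0]
ft_force: [-0.4, 0.3, -5.7]
width: 0.0289
time: 46.3
ee_pos: [0.5851, -0.0869, 0.1767]
eef_rot: [0.76, 0.649, 0.001, 0.0]
ft_force: [-1.6, 0.7, 6.2]
width: 0.0289
```

```bash
python3 -m creep '[{"x":0,"y":0,"z":0,"spin":0},{"x":0,"y":0,"z":0,"spin":0},{"x":0,"y":0,"z":0,"spin":0},{"x":0,"y":0,"z":0.015,"spin":0},{"x":0,"y":0,"z":0.045,"spin":0},{"x":0,"y":0,"z":0.075,"spin":0},{"x":-0.015,"y":0.025,"z":0.085,"spin":0},{"x":-0.035,"y":0.075,"z":0.085,"spin":0},{"x":-0.055,"y":0.125,"z":0.085,"spin":0},{"x":-0.075,"y":0.18,"z":0.085,"spin":0},{"x":-0.095,"y":0.235,"z":0.085,"spin":0},{"x":-0.115,"y":0.29,"z":0.085,"spin":0}]' 0.06
python3 -m creep '[{"x":-0.02,"y":0.055,"z":0,"spin":0},{"x":-0.035,"y":0.105,"z":0,"spin":0},{"x":-0.045,"y":0.14,"z":0,"spin":0},{"x":-0.049,"y":0.153,"z":0,"spin":0},{"x":-0.049,"y":0.153,"z":-0.015,"spin":0},{"x":-0.049,"y":0.153,"z":-0.04,"spin":0},{"x":-0.049,"y":0.153,"z":-0.06,"spin":0},{"x":-0.049,"y":0.153,"z":-0.069,"spin":0},{"x":-0.049,"y":0.153,"z":-0.069,"spin":0}]'
python3 -m creep '[{"x":0,"y":0,"z":0,"spin":0},{"x":0,"y":0,"z":0,"spin":0},{"x":0,"y":0,"z":0,"spin":0},{"x":0,"y":0,"z":0,"spin":0},{"x":0,"y":0,"z":0,"spin":0},{"x":0,"y":0,"z":0,"spin":0},{"x":0,"y":0,"z":0.005,"spin":0},{"x":0,"y":0,"z":0.015,"spin":0},{"x":0,"y":0,"z":0.03,"spin":0},{"x":0,"y":0,"z":0.042,"spin":0},{"x":0,"y":0,"z":0.046,"spin":0},{"x":0,"y":0,"z":0.046,"spin":0}]' 0.02 40
```

```text
time: 47.8
ee_pos: [0.4688, 0.2045, 0.262]
eef_rot: [0.761, 0.649, 0.001, 0.0]
ft_force: [0.5, -0.2, -0.7]
width: 0.06
time: 48.92
ee_pos: [0.4208, 0.3548, 0.1911]
eef_rot: [0.761, 0.649, -0.0, 0.0]
ft_force: [0.2, -0.3, 0.7]
width: 0.0602
time: 50.42
ee_pos: [0.4205, 0.3561, 0.2378]
eef_rot: [0.761, 0.649, 0.0, -0.0]
ft_force: [-0.5, -0.7, -3.7]
width: 0.0293
```

```bash
python3 -m creep '[{"x":0.003,"y":-0.01,"z":0,"spin":0},{"x":0.01,"y":-0.035,"z":0,"spin":0},{"x":0.019,"y":-0.07,"z":0,"spin":0},{"x":0.029,"y":-0.11,"z":0,"spin":0},{"x":0.04,"y":-0.15,"z":0,"spin":0},{"x":0.051,"y":-0.19,"z":0,"spin":0},{"x":0.062,"y":-0.23,"z":0,"spin":0},{"x":0.072,"y":-0.27,"z":0,"spin":0},{"x":0.082,"y":-0.305,"z":0,"spin":0},{"x":0.09,"y":-0.335,"z":0,"spin":0},{"x":0.094,"y":-0.35,"z":0,"spin":0},{"x":0.0955,"y":-0.356,"z":0,"spin":0}]'
python3 -m creep '[{"x":0,"y":0,"z":0,"spin":0},{"x":0,"y":0,"z":-0.01,"spin":0},{"x":0,"y":0,"z":-0.024,"spin":0},{"x":0,"y":0,"z":-0.035,"spin":0},{"x":0,"y":0,"z":-0.041,"spin":0},{"x":0,"y":0,"z":-0.044,"spin":0},{"x":0,"y":0,"z":-0.045,"spin":0},{"x":0,"y":0,"z":-0.046,"spin":0},{"x":0,"y":0,"z":-0.046,"spin":0}]'
```

```text
time: 51.92
ee_pos: [0.5158, -0.0006, 0.2373]
eef_rot: [0.761, 0.649, -0.0, -0.0]
ft_force: [0.6, 1.3, -3.0]
width: 0.0288
time: 53.05
ee_pos: [0.5167, -0.0002, 0.1928]
eef_rot: [0.761, 0.649, 0.001, 0.001]
ft_force: [-1.7, -0.6, 6.1]
width: 0.0289
```

Contact with the dish floor. I'll release, back off and check everything.

```bash
python3 -m creep '[{"x":0,"y":0,"z":0,"spin":0},{"x":0,"y":0,"z":0,"spin":0},{"x":0,"y":0,"z":0,"spin":0},{"x":0,"y":0,"z":0.015,"spin":0},{"x":0,"y":0,"z":0.045,"spin":0},{"x":0,"y":0,"z":0.08,"spin":0},{"x":0,"y":0.02,"z":0.1,"spin":0},{"x":0,"y":0.06,"z":0.1,"spin":0},{"x":0,"y":0.11,"z":0.1,"spin":0},{"x":0,"y":0.16,"z":0.1,"spin":0},{"x":0,"y":0.21,"z":0.1,"spin":0},{"x":0,"y":0.24,"z":0.1,"spin":0}]' 0.06
python3 -m creep '[{"x":0,"y":0.01,"z":0,"spin":0},{"x":0,"y":0.01,"z":0,"spin":0},{"x":0,"y":0.01,"z":0,"spin":0},{"x":0,"y":0.01,"z":0,"spin":0}]'
python3 - <<'E'
from h import *
pics=[]
for n in ('scene','side'):
    c=cam(n,n+'5');P=cloud(c);x,y,h=np.moveaxis(P,-1,0)
    m=(abs(h-.105)<.004)&(abs(x-.5185)<.05)&(abs(y+.3575)<.05)
    print(n,'tin',[np.round(v,4) for v in cv2.minEnclosingCircle(P[m][:,:2].astype(np.float32))])
    for nm,t,X,Y in (('slim',.195,.517,-.001),('sq',.18,.584,-.086),('round',.17,.607,.063)):
        m=(abs(h-t)<.0035)&(c['pixels'].max(2)<80)&(abs(x-X)<.03)&(abs(y-Y)<.03)
        q=P[m]; print(n,nm,m.sum(),[np.round(v,4) for v in cv2.minEnclosingCircle(q[:,:2].astype(np.float32))],np.median(q[:,2]))
    m=(abs(h-.141)<.004)&(abs(x-.584)<.06)&(abs(y+.086)<.06); print('can',[np.round(v,3) for v in cv2.minAreaRect(P[m][:,:2].astype(np.float32))])
    m=(abs(h-.142)<.005)&(abs(x-.717)<.06)&(abs(y+.2225)<.06); print('cups',np.median(P[m],0))
    u,v=proj(c,[.58,-.02,.08]).astype(int); pics.append(cv2.resize(c['pixels'][v-80:v+80,u-70:u+70],(490,560)))
cv2.imwrite('pics/fin.png',cv2.resize(np.hstack(pics),(780,446)))
E
```

```text
time: 54.55
ee_pos: [0.5153, 0.2429, 0.2925]
eef_rot: [0.76, 0.65, 0.0, -0.0]
ft_force: [1.1, 0.6, 0.4]
width: 0.0599
time: 55.05
ee_pos: [0.5163, 0.2487, 0.2919]
eef_rot: [0.761, 0.649, 0.0, 0.0]
ft_force: [-0.6, -0.6, -0.7]
width: 0.0603
scene tin [array([ 0.5195, -0.357 ]), np.float64(0.0318)]
scene slim 83 [array([ 0.5171, -0.0015]), np.float64(0.0143)] 0.19502285227824448
scene sq 107 [array([ 0.5873, -0.0852]), np.float64(0.0163)] 0.17979525811171715
scene round 74 [array([0.609 , 0.0627]), np.float64(0.0152)] 0.16956415509883282
can [array([ 0.585, -0.086]), array([0.061, 0.06 ]), np.float64(80.314)]
cups [ 0.71842471 -0.22271952  0.14175897]
side tin [array([ 0.518 , -0.3579]), np.float64(0.0321)]
side slim 112 [array([ 0.5149, -0.0028]), np.float64(0.0157)] 0.19503645856931376
side sq 126 [array([ 0.5823, -0.0884]), np.float64(0.0157)] 0.18002536206326591
side round 93 [array([0.6053, 0.0614]), np.float64(0.0156)] 0.17030437829209796
can [array([ 0.584, -0.087]), array([0.064, 0.06 ]), np.float64(80.705)]
cups [ 0.71429151 -0.22608921  0.14234416]
```

View pics/fin.png

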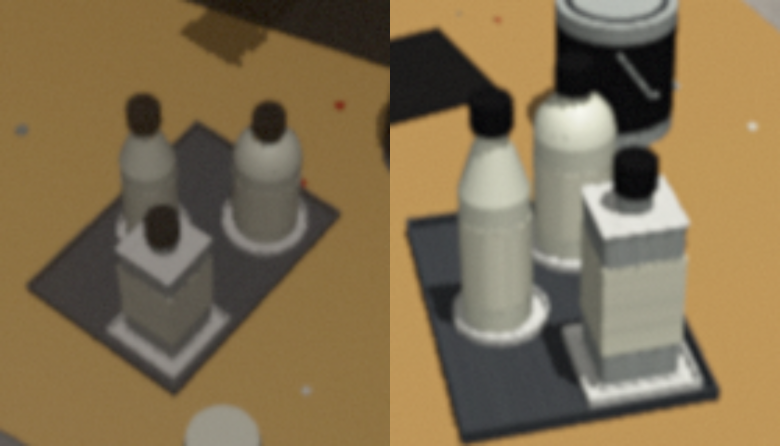

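Both views show all three containers upright in their own dishes: left view (147,160), (268,175), (163,280). Their cap heights match standing on the dish floors.

```bash
python3 -c "
from bench import r
r.close_job()"
```

```text
the job is handed in; nothing more can be done
```

I moved the three containers to the mat, set the tin on the scale, put each container back in its own dish, and handed the job in. The clock read about 55 s of the 141 s allowed. `close_job()` reports no verdict.

What the last checks showed, from the scene and side cameras:
- **Tin:** about 1 mm from my estimate of the plate's centre, with its top at the height expected when standing on the plate.
- **Containers:** each within about 4 mm of its dish's measured centre. Cap tops were at 0.195, 0.180 and 0.170 m, the heights expected when standing on the dish floors. The square can's sides are within about 1° of its dish's.
- **Cups:** unmoved, within 1 mm of earlier readings from the same camera.
- **Robot:** gripper open and clear of everything.

No check failed. The two cameras disagreed by up to 5 mm on the caps and cups, which is within the tolerances.

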